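# Clear broken glass off the separator plate

### The job

Four pieces of broken screen glass are lying on the tilting plate of the screen separator. Take the scraper block from its rubber mat, set its sole on the plate behind the glass, close to the fence, and wipe all the pieces over the open edge into the waste tray: keep the sole bearing on the plate all the way down to the open edge, but lightly, never harder than 40 N, and keep your fingers off the sharp glass. Then stand the scraper back upright on its mat, and leave the other things on the bench where they are.

Things in the scene. Friction and masses are not known exactly. Their poses are not given: they have to be found in the camera images.
- separator: Screen separator fixed to the bench: low white heater box 156 x 150 mm carrying a tilting bare aluminium plate and a waste tray. Origin on the bench under the plate's middle; x runs across the plate, y along it. Fence and hinge are at the +y end (y = +95 mm), the open edge at y = -95 mm: glass is wiped towards -y. The soft plate is marked by a scraper force above 40 N.
- hinge (a point): Middle of the plate's hinge line, 62 mm above the bench at the separator's y = +95 mm; same axes. The plate is 180 mm in x, 190 mm in y (from the hinge to -y), 8 mm thick, so its top is 70 mm high here and slopes down evenly to the open edge by 0.02 to 0.09 rad (4 to 17 mm in all). The slope is not measured: feel for it. The stiff hinge does not yield to the forces of this job.
- fence (a point): Middle of the fence's inner face, at the plate's hinge end (separator's y = +87 mm, 75 mm high). The fence is 8 mm thick and stands 10 mm above the plate. Side lips 4 mm thick and 6 mm high run along both sides (inner faces at x = +-86 mm); the open edge has none. The nearest glass starts at least 40 mm from the fence.
- tray: Steel waste tray clipped under the plate's open edge, 214 x 125 mm (x, y), 34 mm high, walls and floor 3 mm, open on top. Axes as the separator's. Origin at the centre of its underside, at the separator's y = -142.5 mm, 1 mm above the bench; its near wall's inner face lies 12 mm behind (under) the open edge.
- scraper: Scraper block standing upright on its sole, 110 to 220 g. Grey plastic sole block with a firm rubber sole, 110 mm long (its x), 24 mm thick (y), 18 mm high; on it a wooden grip rib 80 mm long (x), 22 mm thick (y), from 18 to 70 mm height, to be taken from above across its thickness. Origin at the centre of the sole's underside, z up. Either long face may lead.
- mat: Black rubber mat, 150 x 100 mm (its x, y) and 4 mm thick, fixed to the bench, on which the scraper stands near the middle. Origin at the centre of its underside. It lies on the left or the right of the separator.
- glass1: One loose piece of broken dark screen glass, flat, about 38 x 26 mm and 5 mm thick, 13 g, with sharp edges. Origin at the centre of its underside, z normal to its face.
- glass2: One loose piece of broken dark screen glass, flat, about 36 x 24 mm and 5 mm thick, 12 g, with sharp edges. Origin at the centre of its underside, z normal to its face.
- glass3: One loose piece of broken dark screen glass, flat, about 34 x 27 mm and 5 mm thick, 12 g, with sharp edges. Origin at the centre of its underside, z normal to its face.
- glass4: One loose piece of broken dark screen glass, flat, about 39 x 24 mm and 5 mm thick, 13 g, with sharp edges. Origin at the centre of its underside, z normal to its face.
- camera_body: Bystander: a black camera body without lens, 118 x 55 x 84 mm, on the side of the separator where the mat is not. Origin at the centre of its underside.
- phone: Bystander: an opened phone, 150 x 74 x 8 mm, lying flat near the robot. Origin at the centre of its underside.
- spirit: Bystander: a white cleaning-spirit bottle, 60 mm wide and 165 mm high, beyond the separator. Origin at the centre of its underside.
- flux: Bystander: an amber jar, 52 mm wide and 75 mm high, beyond the separator. Origin at the centre of its underside.
- spool: Bystander: a solder spool, 58 mm wide and 54 mm high, beyond the separator. Origin at the centre of its underside.
- driver: Bystander: a screwdriver 170 mm long lying near the robot. Origin under its middle.
- tape: Bystander: a roll of paper tape, 80 mm wide and 20 mm high, lying flat on the far right. Origin at the centre of its underside.

How it is judged:
By the outcome, as a careful person would: the job done as asked, in the order asked, and still so for the second after the job is handed in, with the robot touching nothing.
It also fails if it takes over 72 s, if anything falls off the work surface, if the arm or the gripper's body presses on something with over 40 N, if the wrist force passes 120 N, or if a joint passes its speed limit or range.

### The arm

A 6-joint arm with a two-finger parallel gripper is mounted at the origin on the work surface. World frame = base frame: x ahead of the robot, y to its left, z up, the work surface at z = 0. Lengths are in m, angles in rad, forces in N, time in s.
With the tool pointing down it reaches from about 0.25 to 0.775 m from the base axis. Payload 4 kg.
Tool frame: the origin (TCP) lies between the finger pads; the fingertips stand 11 mm ahead of it and the grasp point (between the pads) lies 8 mm behind it (robot.tip_extent is the z of the fingertips in the tool frame, in m); z points along the fingers, y is the line along which they close (so a half turn about z gives the same grasp; the last joint's range is limited). The gripper opens to 94 mm and grips with 3 to 60 N. Pads are 16 mm wide; open, the fingers measure 119 mm over their backs; the gripper's body (75 mm by 177 mm) begins 78 mm behind the grasp point.
Start: joints at [1.165, 0.087, 1.371, -0, 1.684, -0.103], TCP at [0.164, 0.525, 0.217] pointing down, gripper open.
Joint ranges: [-3.1, 3.1], [-0.76, 2.03], [0.27, 2.55], [-1.08, 4.22], [0.17, 2.65], [-2.57, 2.57]. Speed limits (rad/s): [2.79, 2.79, 3.14, 3.14, 3.14, 3.14].

### API

Orientations are given as [roll, pitch, yaw] about the fixed x, y, z axes, in that order (R = Rz(yaw) Ry(pitch) Rx(roll)).
In Python, from bench import robot, imaging gives the robot as it stands.
- The arm moves only by the shell command python3 -m pendant 'ROWS'. ROWS is JSON, a list of rows, each a list of 7 numbers: the shift along the world's x, y, z in cm, then the turn, a rotation vector about the world's x, y, z in degrees, then the opening, from 0 (shut) to 1 (fully open). In form: [[dx, dy, dz, ax, ay, az, jaw], ...]. A call has 1 to 8 rows; each row shifts and turns the commanded pose from where the row before left it; what a row does not reach is not made up. A row lasts 1/10 s, in which the tool goes at most 50 mm and 8.59 degrees, less where a joint would pass 70% of its speed; a pose out of reach is approached as far as the arm can. A call is refused whole if a number of a shift passes 5 or a number of a turn 8.59, either way. A call with a gripper value outside its range is refused whole. The fingers move at their own pace and stop on an object; the grip force is fixed at half the most. Time passes only in rows, so rows that do not move let the fingers close. It gives the time, the measured TCP pose, the force, the opening and the grip force at its end, in the units of the state.
- robot.get_obs(): the state, without advancing time (a new reading comes with each control period).
- imaging.snapshot(name): name is "side" or "top" or "wrist"; returns the picture (400x640x3 uint8, red, green, blue); there is no depth.
- imaging.camera_params(name): a dict with "camera_matrix" (3x3 intrinsics, pixels), "R" (3x3) and "t" (3): a world point X has camera coordinates R X + t. Camera axes: x right, y down, z forward; pixel columns grow to the right and rows downward; lengths in m; the calibration is good to about 2 mm. A picture is of the moment at which its call begins: read the wrist's pose just before it. camera_params takes no time and is no camera call; for the wrist camera it gives the pose at the moment of the call.
- robot.close_job(): hands the job in; it is judged then, once.
The state is a dict: "time": time; "joint_positions": joint angles; "qvel": joint speeds; "joint_torque": joint torques, N m; "tool_pos": TCP position; "ee_rot": TCP orientation; "wrist_force": force on the tool from outside, world axes, zero at the start; "wrist_torque": the same for the moment, N m; "width": finger opening in m; "finger_force": force on a finger pad.
Only numpy, scipy, OpenCV 4.12 (cv2) and the standard library are available. Lean on these libraries where they do the work, as an engineer would, in place of code of your own. Each camera call takes 0.05 s, during which the arm holds its last target. There are 200 camera calls.

## Working session

There is one attempt and no reset: what is moved stays moved. The work goes in short steps, Python scripts to look and compute and a shell command to move; the robot and the scene stay as the last step left them, time stands still between calls to the robot, and variables do not carry over. Pictures are saved under pics/ and viewed, at most 10 in all, crops included, and the job is handed in when it is done.

```bash
ls; mkdir -p pics
python3 - <<'E'
from bench import robot, imaging
import cv2,numpy as np
o=robot.get_obs(); print({k:np.round(v,3) for k,v in o.items()})
for n in ["top","side"]:
    im=imaging.snapshot(n); cv2.imwrite(f"pics/{n}0.png",im[:,:,::-1])
    p=imaging.camera_params(n); print(n,p)
E
```

```text
pics
{'time': np.float64(0.0), 'joint_positions': array([ 1.165,  0.088,  1.372,  0.   ,  1.684, -0.103]), 'qvel': array([-0.002, -0.003, -0.001, -0.001, -0.   ,  0.001]), 'joint_torque': array([ 0.0000e+00, -3.4019e+01, -3.0243e+01,  7.2000e-02,  3.3000e-02,
       -0.0000e+00]), 'tool_pos': array([0.164, 0.524, 0.215]), 'ee_rot': array([-3.139, -0.   ,  2.839]), 'wrist_force': array([-0.176,  0.649, -0.79 ]), 'wrist_torque': array([ 0.033, -0.031, -0.026]), 'finger_force': np.float64(0.0), 'width': np.float64(0.094)}
top {'camera_matrix': array([[422.60781699,   0.        , 326.64922647],
       [  0.        , 422.60781699, 198.85368939],
       [  0.        ,   0.        ,   1.        ]]), 'R': array([[-0.01795135, -0.99960025, -0.0218424 ],
       [-0.98282011,  0.02165513, -0.18329124],
       [ 0.18369097,  0.01817683, -0.98281597]]), 't': array([0.03923205, 0.5615833 , 0.96441237])}
side {'camera_matrix': array([[392.56330515,   0.        , 320.54662644],
       [  0.        , 392.56330515, 201.18407914],
       [  0.        ,   0.        ,   1.        ]]), 'R': array([[ 0.80918466, -0.58746513,  0.01024202],
       [-0.45255017, -0.6342784 , -0.62680878],
       [ 0.3747246 ,  0.50256902, -0.7791058 ]]), 't': array([-0.45842341,  0.33608293,  0.7737326 ])}
```

View pics/top0.png

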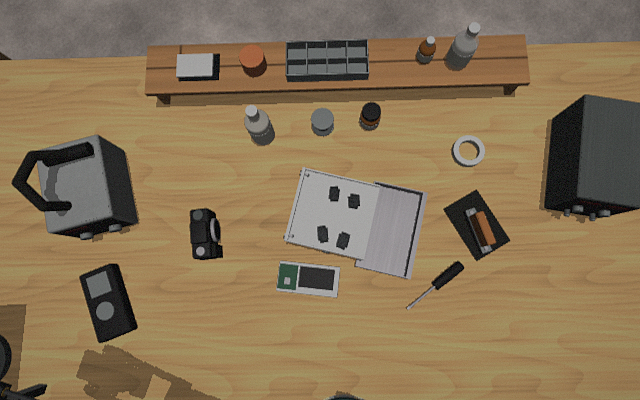

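View pics/side0.png

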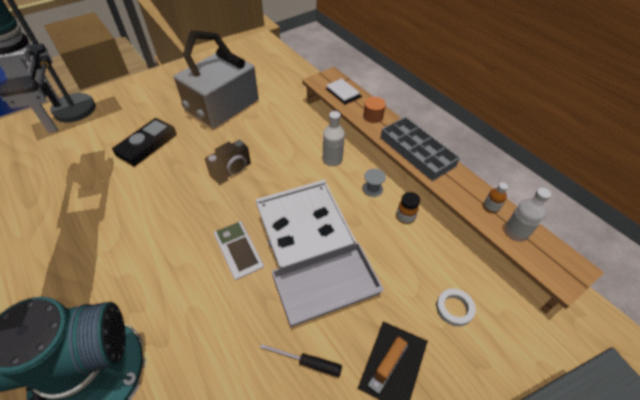

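The top view shows the plate with corners near (303,169), (286,242), (380,184) and (361,260), and the fence on its left. The tray is to the right of it, with four glass pieces on the plate around x=320-354. The scraper stands on the mat at about (480,229). The side view agrees. I'll zoom in for accurate corners.

```bash
cat > h.py <<'E'
from bench import robot, imaging
import cv2,numpy as np
def ray(n,uv,z,p=None):
    p=p or imaging.camera_params(n)
    K,R,t=p["camera_matrix"],np.array(p["R"]),np.array(p["t"])
    uv=np.atleast_2d(uv).astype(float)
    d=(R.T@np.linalg.inv(K)@np.c_[uv,np.ones(len(uv))].T).T
    c=-R.T@t
    return c+d*((z-c[2])/d[:,2])[:,None]
def proj(n,X,p=None):
    p=p or imaging.camera_params(n)
    c=(np.array(p["R"])@np.atleast_2d(X).T).T+p["t"]; q=(p["camera_matrix"]@c.T).T
    return q[:,:2]/q[:,2:]
E
python3 - <<'E'
from h import *
im=cv2.imread("pics/top0.png")
c=im[150:290,270:530]; cv2.imwrite("pics/crop0.png",cv2.resize(c,None,fx=3,fy=3,interpolation=cv2.INTER_CUBIC))
hsv=cv2.cvtColor(im,cv2.COLOR_BGR2HSV)
def cs(m,box,amin=30):
    M=np.zeros_like(m);x0,y0,x1,y1=box;M[y0:y1,x0:x1]=m[y0:y1,x0:x1]
    return sorted([k for k in cv2.findContours(M,0,2)[0] if cv2.contourArea(k)>amin],key=cv2.contourArea,reverse=True)
def rect(k):return cv2.boxPoints(cv2.minAreaRect(k))
dark=(hsv[...,2]<75).astype('u1')
for k in cs(dark,(296,175,375,255)): print("glass",rect(k).mean(0),np.round(ray("top",rect(k),.07).mean(0),3))
for k in cs((hsv[...,2]<70).astype('u1'),(435,180,520,265),300)[:1]:
    r=rect(cv2.convexHull(k));print("mat",r.round(1).tolist(),ray("top",r,.004).round(3)[:,:2].tolist())
org=((hsv[...,0]<18)&(hsv[...,1]>130)&(hsv[...,2]>60)).astype('u1')
for k in cs(org,(455,195,500,255),30)[:1]:
    print("rib",rect(k).round(1).tolist(),ray("top",rect(k),.074).round(3)[:,:2].tolist())
lo=((hsv[...,1]<40)&(hsv[...,2]>110)).astype('u1')
for k in cs(lo,(275,160,430,282),500)[:1]:
    print("light",cv2.approxPolyDP(cv2.convexHull(k),4,True)[:,0].tolist())
E
```

```text
glass [342.63208 240.53773] [ 0.46  -0.008  0.07 ]
glass [322.5 234. ] [0.476 0.039 0.07 ]
glass [353.5 201. ] [ 0.552 -0.036  0.07 ]
glass [333.87692 193.48465] [0.572 0.01  0.07 ]
mat [[442.6000061035156, 208.89999389648438], [475.8999938964844, 187.5], [509.79998779296875, 240.1999969482422], [476.5, 261.6000061035156]] [[0.539, -0.26], [0.592, -0.347], [0.458, -0.419], [0.408, -0.333]]
rib [[474.3999938964844, 213.10000610351562], [482.8999938964844, 209.60000610351562], [496.29998779296875, 242.1999969482422], [487.79998779296875, 245.6999969482422]] [[0.517, -0.315], [0.525, -0.335], [0.449, -0.359], [0.441, -0.339]]
light [[303, 167], [427, 193], [410, 278], [284, 240]]
```

View pics/crop0.png

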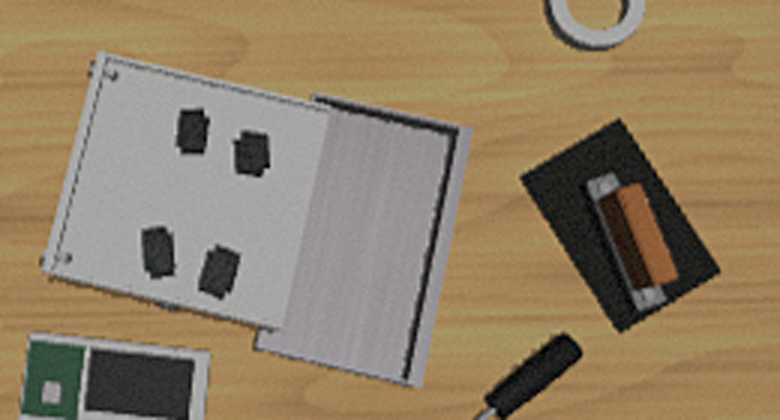

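The crop gives the plate's fence corners at crop (100,52) and (44,272) and its open-edge corners at (328,108) and (281,330). The rib top is the bright orange strip, and the sole is grey.

Run:
```python
from h import *
f=lambda a:np.array(a)/3+[270,150]-.33
A=ray("top",f([[100,52],[44,272]]),.08)[:,:2]
B=ray("top",f([[328,108],[281,330]]),.064)[:,:2]
src=np.array([[.09,.095],[-.09,.095],[.09,-.095],[-.09,-.095]]); dst=np.r_[A,B]
M,_=cv2.estimateAffinePartial2D(src,dst,ransacReprojThreshold=1)
a=np.arctan2(M[1,0],M[0,0]);print(dst.round(4).tolist(),"scale",np.hypot(M[0,0],M[1,0]),"yaw",np.degrees(a),"origin",M[:,2])
R=np.array([[np.cos(a),-np.sin(a)],[np.sin(a),np.cos(a)]])
for g in [[.46,-.008],[.476,.039],[.552,-.036],[.572,.01]]: print("glass sep",(R.T@(np.array(g)-M[:,2])).round(3))
for y in (.087,.07,-.095): print(y,(R@[0,y]+M[:,2]).round(4))
```

```text
[[0.6353, 0.0823], [0.4621, 0.1267], [0.5893, -0.0977], [0.4152, -0.0544]] scale 0.9875338040603489 yaw -14.293941636011283 origin [0.52548093 0.01421212]
glass sep [-0.058 -0.038]
glass sep [-0.054  0.012]
glass sep [ 0.038 -0.042]
glass sep [0.046 0.007]
0.087 [0.547  0.0985]
0.07 [0.5428 0.082 ]
-0.095 [ 0.502  -0.0778]
```

```bash
python3 -m pendant '[[1.7,-4.5,0,0,0,-7.6,1],[1.7,-4.5,0,0,0,-7.6,1],[1.7,-4.5,0,0,0,-7.6,1],[1.7,-4.5,0,0,0,-7.6,1],[1.7,-4.5,0,0,0,-7.6,1],[1.7,-4.5,0,0,0,-7.6,1],[1.7,-4.5,0,0,0,-7.6,1],[1.7,-4.5,0,0,0,-7.6,1]]'
python3 -m pendant '[[1.7,-4.5,0,0,0,-7.6,1],[1.7,-4.5,0,0,0,-7.6,1],[1.7,-4.5,0,0,0,-7.6,1],[1.7,-4.5,0,0,0,-7.6,1],[1.7,-4.5,0,0,0,-7.6,1],[1.7,-4.5,0,0,0,-7.6,1],[1.7,-4.5,0,0,0,-7.6,1],[1.7,-4.5,0,0,0,-7.6,1]]'
python3 -m pendant '[[1.7,-4.5,0,0,0,-7.6,1],[1.7,-4.5,0,0,0,-7.6,1],[0,-2,0,0,0,-7.6,1],[0,0,0,0,0,0,1]]'
```

```text
time: 0.9
tool_pos: [0.2999, 0.1632, 0.2162]
ee_rot: [3.141, 0.0, 1.773]
wrist_force: [1.6, 0.7, -0.4]
width: 0.0941
finger_force: 0.0
time: 1.7
tool_pos: [0.436, -0.197, 0.216]
ee_rot: [-3.141, -0.0, 0.71]
wrist_force: [0.4, 0.1, 0.2]
width: 0.0939
finger_force: 0.0
time: 2.1
tool_pos: [0.4695, -0.3075, 0.2146]
ee_rot: [-3.14, 0.002, 0.314]
wrist_force: [0.5, 0.9, -0.1]
width: 0.0945
finger_force: 0.0
```

Run:
```python
from h import *
p=imaging.camera_params("wrist"); o=robot.get_obs(); im=imaging.snapshot("wrist")[:,:,::-1].copy()
cv2.imwrite("pics/w1.png",im); print(o["tool_pos"],o["ee_rot"], (-np.array(p["R"]).T@p["t"]).round(3))
hsv=cv2.cvtColor(im,cv2.COLOR_BGR2HSV)
org=((hsv[...,0]<18)&(hsv[...,1]>110)&(hsv[...,2]>60)).astype('u1')
for k in sorted(cv2.findContours(org,0,2)[0],key=cv2.contourArea)[-2:]:
    r=cv2.boxPoints(cv2.minAreaRect(k)); w=ray("wrist",r,.074,p)[:,:2]
    print(r.round().tolist(),w.round(4).tolist(),w.mean(0))
```

```text
[ 0.46947037 -0.30749665  0.21459824] [-3.13956690e+00  2.15696849e-03  3.14334763e-01] [ 0.55  -0.282  0.382]
[[162.0, 272.0], [170.0, 272.0], [170.0, 284.0], [162.0, 284.0]] [[0.3083, -0.1573], [0.3114, -0.1667], [0.2943, -0.1695], [0.2912, -0.1599]] [ 0.30130804 -0.16334252]
[[337.0, 219.0], [338.0, 149.0], [358.0, 149.0], [357.0, 219.0]] [[0.4418, -0.3398], [0.5187, -0.3145], [0.5252, -0.3355], [0.4488, -0.3624]] [ 0.48362921 -0.33804449]
```

View pics/w1.png

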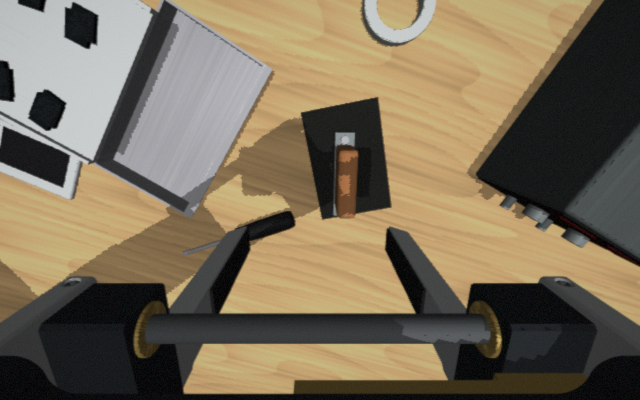

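The wrist view shows the rib at (347,184), which casts to (0.4836,-0.338) at about 18.5°, in agreement with the top view. The driver handle is close by at (294,220), so I'll descend with the jaw half open.

```bash
python3 -m pendant '[[1.4,-3.05,0,0,0,0.6,0.5],[0,0,-4,0,0,0,0.5],[0,0,-4,0,0,0,0.5],[0,0,-4,0,0,0,0.5],[0,0,0,0,0,0,0.5],[0,0,0,0,0,0,0.5]]'
```

```text
time: 2.75
tool_pos: [0.484, -0.3341, 0.0969]
ee_rot: [-3.141, 0.0, 0.331]
wrist_force: [0.1, 0.6, -0.0]
width: 0.0498
finger_force: 0.0
```

```bash
python3 -m pendant '[[0,-0.4,0,0,0,-0.4,0.5],[0,0,-2.7,0,0,0,0.5],[0,0,-2.6,0,0,0,0.5],[0,0,0,0,0,0,0.5],[0,0,0,0,0,0,0.0],[0,0,0,0,0,0,0.0],[0,0,0,0,0,0,0.0],[0,0,0,0,0,0,0.0]]'
python3 -m pendant '[[0,0,0,0,0,0,0],[0,0,0,0,0,0,0]]'
```

```text
time: 3.55
tool_pos: [0.485, -0.3401, 0.0455]
ee_rot: [3.139, -0.002, 0.322]
wrist_force: [-0.4, 1.1, 4.6]
width: 0.0221
finger_force: 30.0
time: 3.75
tool_pos: [0.4849, -0.34, 0.0455]
ee_rot: [3.139, -0.002, 0.322]
wrist_force: [0.1, 1.2, 6.4]
width: 0.0218
finger_force: 30.0
```

```bash
python3 -m pendant '[[0,0,1,0,0,0,0],[0,0,3,0,0,0,0],[0,0,4,0,0,0,0],[0,0,4,0,0,0,0]]'
python3 -m pendant '[[0.9,4.6,0,0,0,-3.6,0],[0.9,4.6,0,0,0,-3.6,0],[0.9,4.6,0,0,0,-3.6,0],[0.9,4.6,0,0,0,-3.6,0],[0.9,4.6,0,0,0,-3.6,0],[0.9,4.6,0,0,0,-3.6,0],[0.9,4.6,0,0,0,-3.6,0],[0.9,4.6,0,0,0,-3.6,0]]'
python3 -m pendant '[[1,4.6,0,0,0,-3.95,0],[0,0,0,0,0,0,0],[0,0,0,0,0,0,0],[0,0,0,0,0,0,0]]'
python3 - <<'E'
from h import *
cv2.imwrite("pics/t2.png",cv2.resize(imaging.snapshot("side")[150:350,180:440,::-1],None,fx=3,fy=3))
o=robot.get_obs();print(o["tool_pos"],o["ee_rot"],o["wrist_force"],o["wrist_torque"])
E
```

```text
time: 4.15
tool_pos: [0.4832, -0.3391, 0.1638]
ee_rot: [-3.14, 0.002, 0.322]
wrist_force: [0.8, -1.0, -1.0]
width: 0.022
finger_force: 30.0
time: 4.95
tool_pos: [0.5558, 0.0303, 0.1634]
ee_rot: [3.141, 0.0, -0.183]
wrist_force: [-0.1, 0.2, -1.8]
width: 0.0219
finger_force: 30.0
time: 5.35
tool_pos: [0.5658, 0.0735, 0.1633]
ee_rot: [3.141, 0.0, -0.25]
wrist_force: [-0.3, -0.2, -1.5]
width: 0.0221
finger_force: 30.0
[0.56578344 0.07309155 0.16335931] [ 3.14071233e+00  3.97548663e-04 -2.51065593e-01] [-0.29607812 -0.68973866 -2.14970377] [-0.06356327  0.14161258 -0.04253117]
```

View pics/t2.png

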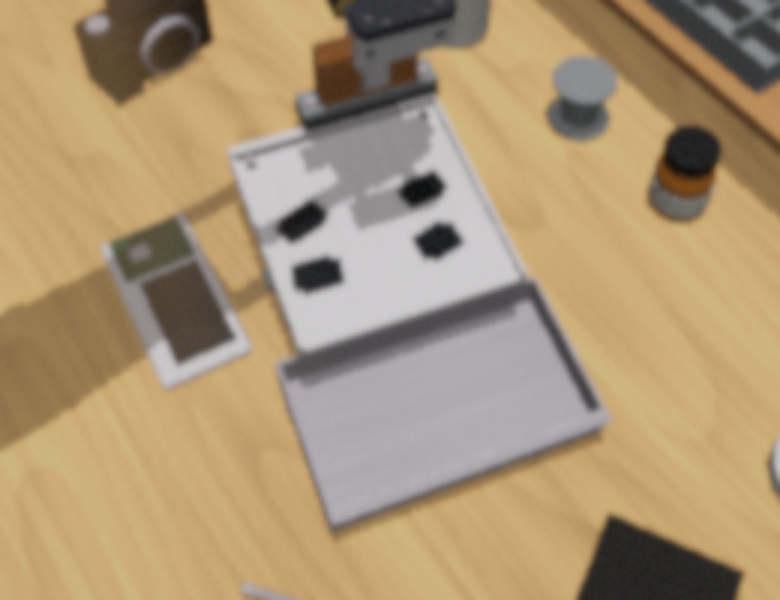

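The side view shows the scraper hanging level over the fence end. All four pieces are in front of it, and the open edge runs from crop (298,352) to (527,283).

```bash
python3 - <<'E'
from h import *
def P(n):
    p=imaging.camera_params(n);return p["camera_matrix"]@np.c_[p["R"],p["t"]]
s=np.array([[231,150],[298,352],[527,283]])/3.+[180,150]-.33
t=np.array([[44,272],[281,330],[328,108]])/3.+[270,150]-.33
X=cv2.triangulatePoints(P("side"),P("top"),s.T,t.T);print((X[:3]/X[3]).T.round(4))
E
python3 -m pendant '[[-0.1,-0.3,-1.5,3.05,-0.78,0,0],[0,0,-1.5,0,0,0,0],[0,0,-1.0,0,0,0,0],[0,0,-0.4,0,0,0,0],[0,0,0,0,0,0,0],[0,0,0,0,0,0,0]]'
```

```text
[[ 0.4639  0.1263  0.0785]
 [ 0.4151 -0.0544  0.0637]
 [ 0.5925 -0.0992  0.0509]]
time: 6.0
tool_pos: [0.5653, 0.0717, 0.1199]
ee_rot: [-3.087, -0.001, -0.249]
wrist_force: [0.6, -0.6, -1.5]
width: 0.0214
finger_force: 30.0
```

```bash
python3 -m pendant '[[0,0,-0.3,0,0,0,0],[0,0,-0.2,0,0,0,0],[0,0,0,0,0,0,0]]'
python3 -m pendant '[[0,0,-0.1,0,0,0,0],[0,0,-0.05,0,0,0,0]]'
```

```text
time: 6.3
tool_pos: [0.5653, 0.0717, 0.1148]
ee_rot: [-3.086, -0.001, -0.249]
wrist_force: [-0.7, 0.5, -0.9]
width: 0.0221
finger_force: 30.0
time: 6.5
tool_pos: [0.5655, 0.0717, 0.1141]
ee_rot: [-3.086, -0.002, -0.249]
wrist_force: [-1.3, 0.2, 3.2]
width: 0.0218
finger_force: 30.0
```

```bash
python3 -m pendant '[[0,0,0,0,0,0,0]]'; python3 -m pendant '[[0,0,-0.05,0,0,0,0],[0,0,0,0,0,0,0]]'
```

```text
time: 6.6
tool_pos: [0.5655, 0.0716, 0.1141]
ee_rot: [-3.086, -0.002, -0.249]
wrist_force: [-0.6, 0.9, 3.9]
width: 0.0219
finger_force: 30.0
time: 6.8
tool_pos: [0.5656, 0.0716, 0.1138]
ee_rot: [-3.086, -0.002, -0.249]
wrist_force: [-2.4, -0.0, 4.7]
width: 0.0219
finger_force: 30.0
```

Run:
```python
from h import *
cv2.imwrite("pics/t3.png",cv2.resize(imaging.snapshot("side")[165:265,240:360,::-1],None,fx=6,fy=6,interpolation=cv2.INTER_CUBIC))
o=robot.get_obs();print(o["tool_pos"],o["wrist_force"],o["wrist_torque"])
```

```text
[0.56554427 0.07160222 0.11377852] [-1.56182623  1.33675043  4.6781672 ] [0.20923736 0.22423406 0.00142039]
```

View pics/t3.png

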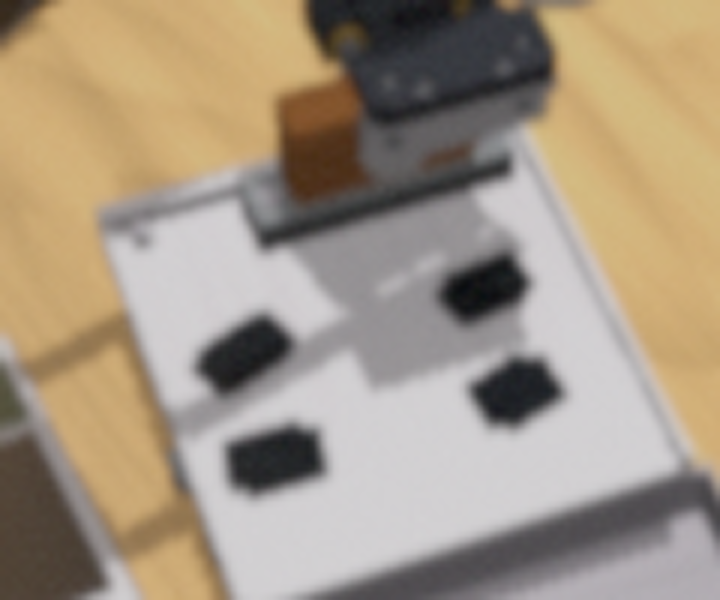

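The picture shows the sole down near the fence with its right end at crop (510,160), close to the side lip. To rule out riding on the lip, I'll shift 5 mm inward and feel again.

```bash
python3 - <<'E'
from h import *
uv=np.array([[265,243],[510,172],[520,128],[687,465]])/6.+[240,165]-.4
a=np.radians(-14.3);R=np.array([[np.cos(a),-np.sin(a)],[np.sin(a),np.cos(a)]])
for z in (.069,.073): print(z,((ray("side",uv,z)[:,:2]-[.5255,.0142])@R).round(4).tolist())
E
python3 -m pendant '[[0,0,0.3,0,0,0,0],[-0.5,0.1,0,0,0,0,0],[0,0,0,0,0,0,0],[0,0,-0.2,0,0,0,0],[0,0,-0.1,0,0,0,0],[0,0,0,0,0,0,0]]'
```

```text
0.069 [[-0.0278, 0.0611], [0.0786, 0.06], [0.0917, 0.0809], [0.0868, -0.0978]]
0.073 [[-0.0286, 0.058], [0.0773, 0.0569], [0.0903, 0.0777], [0.0854, -0.1]]
time: 7.45
tool_pos: [0.5597, 0.0725, 0.1118]
ee_rot: [-3.087, 0.001, -0.25]
wrist_force: [-0.2, -0.2, -1.4]
width: 0.0215
finger_force: 30.0
```

```bash
python3 -m pendant '[[0,0,-0.1,0,0,0,0],[0,0,-0.05,0,0,0,0],[0,0,0,0,0,0,0]]';python3 -m pendant '[[0,0,-0.05,0,0,0,0],[0,0,-0.05,0,0,0,0],[0,0,0,0,0,0,0]]'
```

```text
time: 7.75
tool_pos: [0.5601, 0.0725, 0.111]
ee_rot: [-3.087, -0.0, -0.25]
wrist_force: [-0.5, 0.4, -1.5]
width: 0.0216
finger_force: 30.0
time: 8.05
tool_pos: [0.5601, 0.0725, 0.1108]
ee_rot: [-3.087, -0.001, -0.25]
wrist_force: [-1.6, -0.2, 3.5]
width: 0.0216
finger_force: 30.0
```

```bash
python3 -m pendant '[[0,0,-0.1,0,0,0,0],[0,0,-0.1,0,0,0,0],[0,0,0,0,0,0,0]]'
python3 - <<'E'
from h import *
o=robot.get_obs();print(o["tool_pos"],o["ee_rot"],o["wrist_force"],o["wrist_torque"])
E
```

```text
time: 8.35
tool_pos: [0.5601, 0.0725, 0.1107]
ee_rot: [-3.086, -0.001, -0.249]
wrist_force: [-5.4, -0.3, 10.4]
width: 0.022
finger_force: 30.0
[0.56012162 0.07251533 0.11074311] [-3.08647136e+00 -1.48025832e-03 -2.49286457e-01] [-5.38260412 -0.28586683 10.42953641] [-0.06115383  1.0991778   0.06393773]
```

```bash
python3 -m pendant '[[-0.12,-0.48,-0.03,0,0,0,0],[-0.12,-0.48,-0.03,0,0,0,0],[-0.12,-0.48,-0.03,0,0,0,0]]'
```

```text
time: 8.65
tool_pos: [0.5588, 0.0601, 0.1105]
ee_rot: [-3.081, -0.006, -0.249]
wrist_force: [0.7, 4.3, 8.6]
width: 0.0218
finger_force: 30.0
```

```bash
python3 -m pendant '[[-0.12,-0.48,-0.03,0,0,0,0],[-0.12,-0.48,-0.03,0,0,0,0],[-0.12,-0.48,-0.03,0,0,0,0]]'
```

```text
time: 8.95
tool_pos: [0.5557, 0.0457, 0.11]
ee_rot: [-3.08, -0.007, -0.249]
wrist_force: [2.3, 4.5, 10.2]
width: 0.0216
finger_force: 30.0
```

```bash
python3 -m pendant '[[-0.12,-0.48,-0.02,0,0,0,0],[-0.12,-0.48,-0.02,0,0,0,0],[-0.12,-0.48,-0.02,0,0,0,0],[-0.12,-0.48,-0.02,0,0,0,0]]'
```

```text
time: 9.35
tool_pos: [0.5511, 0.0265, 0.1094]
ee_rot: [-3.08, -0.008, -0.25]
wrist_force: [1.5, 4.5, 10.7]
width: 0.0218
finger_force: 30.0
```

```bash
python3 -m pendant '[[-0.12,-0.48,-0.02,0,0,0,0],[-0.12,-0.48,-0.02,0,0,0,0],[-0.12,-0.48,-0.02,0,0,0,0],[-0.12,-0.48,-0.02,0,0,0,0]]'
python3 - <<'E'
from h import *
cv2.imwrite("pics/t4.png",cv2.resize(imaging.snapshot("side")[165:285,240:390,::-1],None,fx=5,fy=5,interpolation=cv2.INTER_CUBIC))
E
```

```text
time: 9.75
tool_pos: [0.5465, 0.0073, 0.1088]
ee_rot: [-3.08, -0.008, -0.25]
wrist_force: [1.4, 5.0, 10.4]
width: 0.0219
finger_force: 30.0
```

View pics/t4.png

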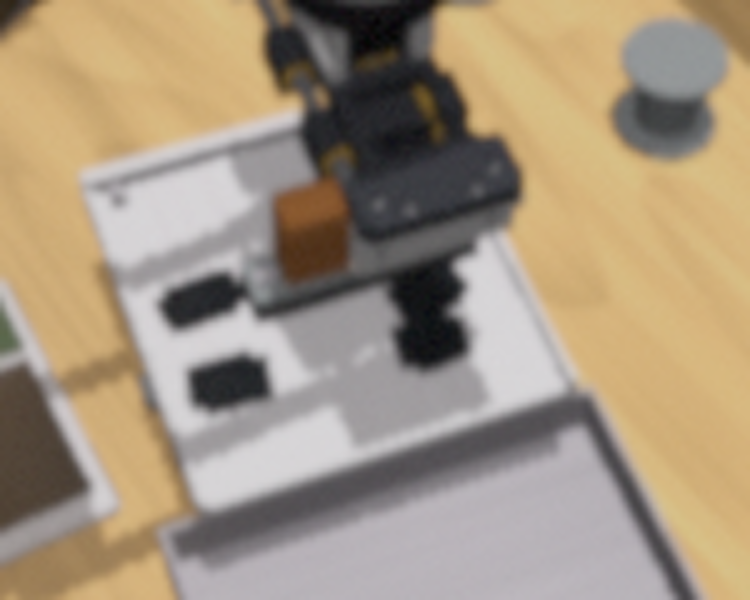

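Both right-hand pieces, crop (428,300) and (433,345), are being pushed and the left pieces are clear. The measured slope is about 0.03, so I'll ease the tilt as I go.

```bash
python3 -m pendant '[[-0.12,-0.48,-0.02,-0.4,0.1,0,0],[-0.12,-0.48,-0.02,-0.4,0.1,0,0],[-0.12,-0.48,-0.02,-0.4,0.1,0,0],[-0.12,-0.48,-0.02,-0.4,0.1,0,0],[-0.12,-0.48,-0.02,0,0,0,0]]'
```

```text
time: 10.3
tool_pos: [0.5404, -0.0166, 0.1076]
ee_rot: [-3.109, -0.008, -0.249]
wrist_force: [2.2, 6.2, 10.7]
width: 0.0219
finger_force: 30.0
```

```bash
python3 -m pendant '[[-0.12,-0.48,-0.02,0,0,0,0],[-0.12,-0.48,-0.02,0,0,0,0],[-0.12,-0.48,-0.02,0,0,0,0],[-0.12,-0.48,-0.02,0,0,0,0],[-0.12,-0.48,-0.02,0,0,0,0]]'
```

```text
time: 10.8
tool_pos: [0.5344, -0.0408, 0.1068]
ee_rot: [-3.109, -0.008, -0.249]
wrist_force: [1.0, 5.3, 11.4]
width: 0.0218
finger_force: 30.0
```

```bash
python3 -m pendant '[[-0.12,-0.48,-0.02,0,0,0,0],[-0.12,-0.48,-0.02,0,0,0,0],[-0.12,-0.48,-0.02,0,0,0,0],[-0.12,-0.48,-0.02,0,0,0,0],[-0.12,-0.48,-0.02,0,0,0,0]]'
```

```text
time: 11.3
tool_pos: [0.5285, -0.0649, 0.106]
ee_rot: [-3.11, -0.008, -0.249]
wrist_force: [-0.6, 5.8, 11.7]
width: 0.0221
finger_force: 30.0
```

```bash
python3 -m pendant '[[-0.12,-0.48,-0.02,0,0,0,0],[-0.12,-0.48,-0.02,0,0,0,0],[-0.12,-0.48,-0.02,0,0,0,0]]'
python3 - <<'E'
from h import *
cv2.imwrite("pics/t5.png",cv2.resize(imaging.snapshot("side")[165:325,230:390,::-1],None,fx=3.7,fy=3.7,interpolation=cv2.INTER_CUBIC))
E
```

```text
time: 11.6
tool_pos: [0.525, -0.0794, 0.1055]
ee_rot: [-3.11, -0.009, -0.249]
wrist_force: [0.8, 4.8, 12.7]
width: 0.0216
finger_force: 30.0
```

View pics/t5.png

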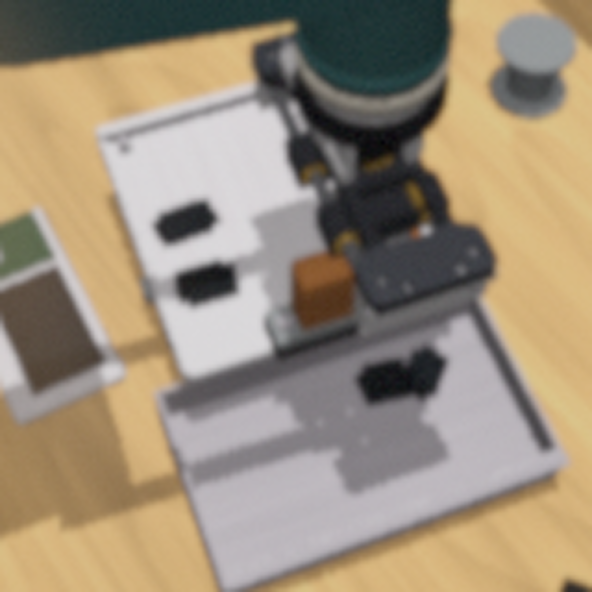

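Both right-hand pieces are in the tray at crop (400,375), and the sole is at the open edge. Next is stroke 2 on the left.

```bash
python3 -m pendant '[[0,0,2.5,0,0,0,0],[0,0,2.5,0,0,0,0],[-0.19,4,0,0,0,0,0],[-0.19,4,0,0,0,0,0],[-0.19,4,0,0,0,0,0],[-0.19,4,0,0,0,0,0],[0,0,0,0,0,0,0],[0,0,0,0,0,0,0]]'
```

```text
time: 12.45
tool_pos: [0.5138, 0.0794, 0.1505]
ee_rot: [-3.116, -0.0, -0.247]
wrist_force: [-1.0, -0.4, -1.3]
width: 0.0218
finger_force: 30.0
```

```bash
python3 -m pendant '[[0.35,0.1,-1.5,0.4,-0.1,0,0],[0,0,-1.5,0,0,0,0],[0,0,-0.7,0,0,0,0],[0,0,0,0,0,0,0],[0,0,-0.1,0,0,0,0],[0,0,0,0,0,0,0]]'
```

```text
time: 13.05
tool_pos: [0.5181, 0.0795, 0.1138]
ee_rot: [-3.108, -0.002, -0.25]
wrist_force: [-0.5, 1.1, -1.0]
width: 0.0217
finger_force: 30.0
```

```bash
python3 -m pendant '[[0,0,-0.1,0,0,0,0],[0,0,-0.05,0,0,0,0],[0,0,-0.05,0,0,0,0],[0,0,0,0,0,0,0]]'
```

```text
time: 13.45
tool_pos: [0.5175, 0.08, 0.111]
ee_rot: [-3.108, -0.0, -0.249]
wrist_force: [0.7, -0.4, -2.5]
width: 0.0222
finger_force: 30.0
```

```bash
python3 -m pendant '[[0,0,-0.1,0,0,0,0],[0,0,-0.1,0,0,0,0],[0,0,0,0,0,0,0]]'
```

```text
time: 13.75
tool_pos: [0.5176, 0.08, 0.1106]
ee_rot: [-3.108, -0.001, -0.249]
wrist_force: [-3.8, 0.3, 4.4]
width: 0.022
finger_force: 30.0
```

```bash
python3 -m pendant '[[0,0,-0.1,0,0,0,0],[0,0,-0.1,0,0,0,0],[0,0,0,0,0,0,0]]'
```

```text
time: 14.05
tool_pos: [0.5176, 0.08, 0.1105]
ee_rot: [-3.108, -0.002, -0.249]
wrist_force: [-7.2, -0.5, 12.9]
width: 0.0216
finger_force: 30.0
```

Contact at the expected height, so I'll wipe.

```bash
python3 -m pendant '[[-0.12,-0.48,-0.02,0,0,0,0],[-0.12,-0.48,-0.02,0,0,0,0],[-0.12,-0.48,-0.02,0,0,0,0],[-0.12,-0.48,-0.02,0,0,0,0]]'
```

```text
time: 14.45
tool_pos: [0.5155, 0.0629, 0.1099]
ee_rot: [-3.101, -0.007, -0.249]
wrist_force: [1.0, 4.4, 7.6]
width: 0.0221
finger_force: 30.0
```

```bash
python3 -m pendant '[[-0.12,-0.48,-0.02,0,0,0,0],[-0.12,-0.48,-0.02,0,0,0,0],[-0.12,-0.48,-0.02,0,0,0,0],[-0.12,-0.48,-0.02,0,0,0,0],[-0.12,-0.48,-0.02,0,0,0,0],[-0.12,-0.48,-0.02,0,0,0,0]]'
```

```text
time: 15.05
tool_pos: [0.5085, 0.0338, 0.1089]
ee_rot: [-3.102, -0.008, -0.249]
wrist_force: [1.9, 4.4, 10.4]
width: 0.0217
finger_force: 30.0
```

```bash
python3 -m pendant '[[-0.12,-0.48,-0.02,0,0,0,0],[-0.12,-0.48,-0.02,0,0,0,0],[-0.12,-0.48,-0.02,0,0,0,0],[-0.12,-0.48,-0.02,0,0,0,0],[-0.12,-0.48,-0.02,0,0,0,0],[-0.12,-0.48,-0.02,0,0,0,0]]'
```

```text
time: 15.65
tool_pos: [0.5016, 0.0049, 0.108]
ee_rot: [-3.102, -0.008, -0.249]
wrist_force: [1.8, 5.0, 10.2]
width: 0.0219
finger_force: 30.0
```

```bash
python3 -m pendant '[[-0.12,-0.48,-0.02,0,0,0,0],[-0.12,-0.48,-0.02,0,0,0,0],[-0.12,-0.48,-0.02,0,0,0,0],[-0.12,-0.48,-0.02,0,0,0,0],[-0.12,-0.48,-0.02,0,0,0,0],[-0.12,-0.48,-0.02,0,0,0,0]]'
```

```text
time: 16.25
tool_pos: [0.4946, -0.024, 0.107]
ee_rot: [-3.102, -0.009, -0.249]
wrist_force: [1.2, 5.0, 11.1]
width: 0.022
finger_force: 30.0
```

```bash
python3 -m pendant '[[-0.12,-0.48,-0.02,0,0,0,0],[-0.12,-0.48,-0.02,0,0,0,0],[-0.12,-0.48,-0.02,0,0,0,0],[-0.12,-0.48,-0.02,0,0,0,0],[-0.12,-0.48,-0.02,0,0,0,0]]'
```

```text
time: 16.75
tool_pos: [0.4887, -0.0481, 0.1062]
ee_rot: [-3.102, -0.009, -0.249]
wrist_force: [2.1, 6.7, 12.0]
width: 0.0219
finger_force: 30.0
```

```bash
python3 -m pendant '[[-0.12,-0.48,-0.01,0,0,0,0],[-0.12,-0.48,-0.01,0,0,0,0],[-0.12,-0.48,-0.01,0,0,0,0],[-0.12,-0.48,-0.01,0,0,0,0],[-0.06,-0.24,0,0,0,0,0]]'
python3 - <<'E'
from h import *
cv2.imwrite("pics/t6.png",cv2.resize(imaging.snapshot("side")[165:325,230:390,::-1],None,fx=3.7,fy=3.7,interpolation=cv2.INTER_CUBIC))
E
```

```text
time: 17.25
tool_pos: [0.483, -0.0701, 0.1054]
ee_rot: [-3.103, -0.009, -0.25]
wrist_force: [1.9, 4.6, 11.4]
width: 0.0219
finger_force: 30.0
```

View pics/t6.png

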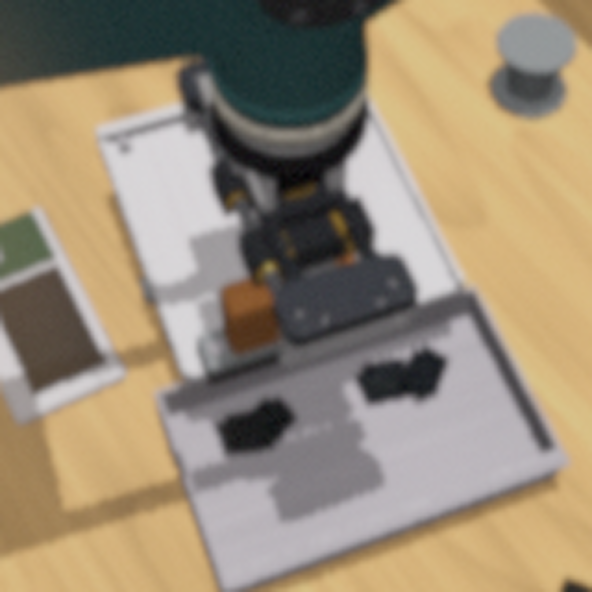

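All four pieces are in the tray, two near crop (255,425) and two near (400,375), and the plate is clear. Now I'll return the scraper.

```bash
python3 -m pendant '[[0,0,2.5,0,0,0,0],[0,0,2.5,-1.85,0.47,0,0]]'
python3 -m pendant '[[0,-3.85,0,0,0,4.7,0],[0,-3.85,0,0,0,4.7,0],[0,-3.85,0,0,0,4.7,0],[0,-3.85,0,0,0,4.7,0],[0,-3.85,0,0,0,4.7,0],[0,-3.85,0,0,0,4.7,0],[0,-3.85,0,0,0,4.7,0]]'
python3 -m pendant '[[0,0,-2,0,0,0,0],[0,0,0,0,0,0,0],[0,0,0,0,0,0,0]]'
```

```text
time: 17.5
tool_pos: [0.479, -0.0718, 0.1511]
ee_rot: [3.141, 0.002, -0.251]
wrist_force: [0.7, 0.6, -1.7]
width: 0.0221
finger_force: 30.0
time: 18.2
tool_pos: [0.4796, -0.3424, 0.1509]
ee_rot: [-3.142, -0.0, 0.328]
wrist_force: [0.3, 0.3, -1.4]
width: 0.0216
finger_force: 30.0
time: 18.5
tool_pos: [0.4793, -0.3401, 0.1304]
ee_rot: [-3.14, 0.001, 0.325]
wrist_force: [0.8, -1.0, -1.9]
width: 0.0216
finger_force: 30.0
```

```bash
python3 -m pendant '[[0.55,0,-3.5,0,0,0,0],[0,0,-3.5,0,0,0,0],[0,0,-1,0,0,0,0],[0,0,-0.2,0,0,0,0],[0,0,0,0,0,0,0],[0,0,0,0,0,0,0]]'
```

```text
time: 19.1
tool_pos: [0.4866, -0.3417, 0.0518]
ee_rot: [3.138, -0.002, 0.325]
wrist_force: [-0.8, -0.9, -1.8]
width: 0.0217
finger_force: 30.0
```

```bash
python3 -m pendant '[[0,0,-0.1,0,0,0,0],[0,0,-0.1,0,0,0,0],[0,0,-0.1,0,0,0,0],[0,0,0,0,0,0,0]]'
```

```text
time: 19.5
tool_pos: [0.4851, -0.3408, 0.0462]
ee_rot: [-3.142, -0.0, 0.325]
wrist_force: [-0.4, 0.6, -1.3]
width: 0.0217
finger_force: 30.0
```

```bash
python3 -m pendant '[[0,0,-0.05,0,0,0,0],[0,0,-0.05,0,0,0,0],[0,0,0,0,0,0,0]]'
```

```text
time: 19.8
tool_pos: [0.4852, -0.3409, 0.0458]
ee_rot: [3.141, -0.0, 0.325]
wrist_force: [-0.8, 1.0, 2.2]
width: 0.022
finger_force: 30.0
```

```bash
python3 -m pendant '[[0,0,-0.05,0,0,0,0],[0,0,0,0,0,0,0]]'
```

```text
time: 20.0
tool_pos: [0.4852, -0.3409, 0.0457]
ee_rot: [3.141, -0.0, 0.325]
wrist_force: [-2.9, 1.7, 5.5]
width: 0.022
finger_force: 30.0
```

Standing on the mat. I'll open to half and rise.

```bash
python3 -m pendant '[[0,0,0,0,0,0,0.45],[0,0,0,0,0,0,0.45],[0,0,0,0,0,0,0.45],[0,0,0,0,0,0,0.45],[0,0,1,0,0,0,0.45],[0,0,2,0,0,0,0.45],[0,0,4,0,0,0,0.45],[0,0,4,0,0,0,0.45]]'
python3 -m pendant '[[0,0,4,0,0,0,0.45],[-4,-3,3,0,0,0,0.45],[-4,-3,0,0,0,0,0.45],[0,0,0,0,0,0,0.45],[0,0,0,0,0,0,0.45]]'
python3 - <<'E'
from h import *
im=imaging.snapshot("top")[:,:,::-1]
cv2.imwrite("pics/end.png",cv2.resize(im[85:345,180:530],None,fx=2.2,fy=2.2,interpolation=cv2.INTER_CUBIC))
E
```

```text
time: 20.8
tool_pos: [0.4848, -0.3404, 0.1557]
ee_rot: [-3.14, 0.001, 0.325]
wrist_force: [0.4, -0.1, -0.3]
width: 0.0424
finger_force: 0.0
time: 21.3
tool_pos: [0.4103, -0.3971, 0.2211]
ee_rot: [3.141, -0.001, 0.322]
wrist_force: [-0.3, -0.3, -1.7]
width: 0.0424
finger_force: 0.0
```

View pics/end.png

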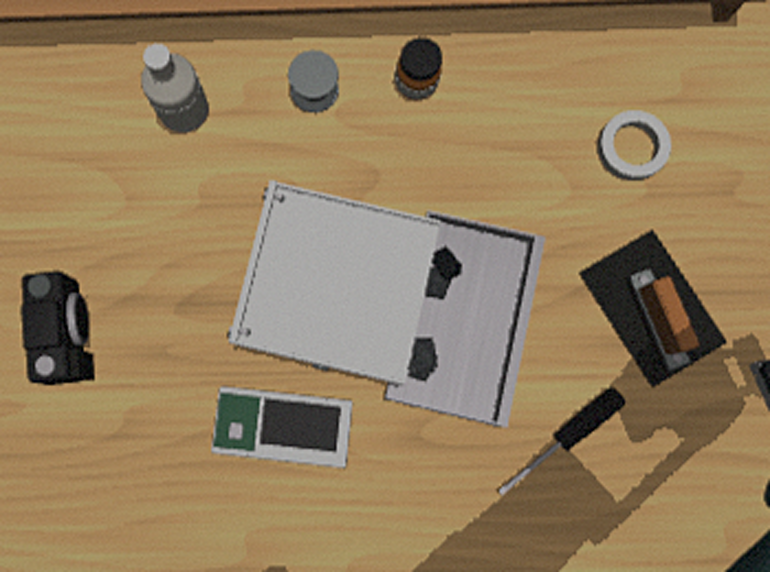

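The final view shows the plate clear and the glass in the tray near (443,272) and (423,358). The scraper is upright on its mat at (665,318), and the bystanders have not moved.

```bash
python3 -c "
from bench import robot
print(robot.close_job())"
```

```text
the job is handed in; nothing more can be done
None
```

The job is handed in: two light wipes (highest force reading about 15 N) put all four glass pieces in the waste tray, though one pair lies overlapped and the last picture does not separate it; the scraper stands upright on its mat, the other things are where they were, and it took about 21 s.

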